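Sort two tested irrigation valves and open the cleaner bottle

ROBOT

A 6-joint arm with a two-finger parallel gripper is mounted at the origin on the work surface. World frame = base frame: x ahead of the robot, y to its left, z up, the work surface at z = 0. Lengths are in m, angles in rad, forces in N, time in s.
With the tool pointing down it reaches from about 0.3 to 0.775 m from the base axis. Payload 14.6 kg.
Tool frame: the origin (TCP) lies at the very end of the fingers, on their centre line; the grasp point (between the pads) lies 19 mm behind it (ctrl.hold_point_z is the distance from the TCP to the grasp point, in m); x points along the fingers, y is the direction in which the jaws open and shut, and the axes are right-handed (so a half turn about x gives the same grasp; the last joint's range is limited). The gripper opens to 94 mm and grips with 3 to 60 N. Pads are 16 mm wide; open, the fingers measure 119 mm over their backs; the gripper's body (75 mm by 177 mm) begins 78 mm behind the grasp point.
Start: joints at [-1.215, 0.3, 1.521, -0, 1.321, -0.067], TCP at [0.226, -0.502, 0.167] pointing down, gripper open.
Joint ranges: [-3.03, 3.03], [-0.79, 2.21], [0.23, 2.52], [-1.04, 4.18], [0, 3.07], [-2.55, 2.55]. Speed limits (rad/s): [2.22, 2.22, 2.57, 3.14, 3.14, 3.14].

INTERFACE

Orientations are given as [roll, pitch, yaw] about the fixed x, y, z axes, in that order (R = Rz(yaw) Ry(pitch) Rx(roll)).
In Python, from station import get_obs, camera, ticket, ctrl gives the robot as it stands.
- The arm moves only by the tool step_arm, never from a script. Its argument "motion" is a list that holds one entry, the list of rows, each a list of 6 numbers: the shift along the tool's x, y, z in m, then the turn, a rotation vector about the tool's x, y, z in degrees. A call has 1 to 12 rows; each row shifts and turns the commanded pose from where the row before left it, along the tool's axes as they then stand; what a row does not reach is not made up. A row lasts 1/8 s, in which the tool goes at most 62.5 mm and 10.7 degrees, less where a joint would pass 70% of its speed; a pose out of reach is approached as far as the arm can. A call is refused whole if a number of a shift passes 0.0625 or a number of a turn 10.7, either way. A call with a gripper value outside its range is refused whole. "fingers" is the finger opening in m, from 0 to 0.094, set as the call begins (left out, the last holds). The fingers move at their own pace and stop on an object; "squeeze" is the grip in N (left out, the last holds). Time passes only in rows, so rows that do not move let the fingers close. It gives the time, the measured TCP pose, the force and the opening at its end, in the units of the state.
- get_obs(): the state, without advancing time (a new reading comes with each control period).
- camera(name): name is "scene" or "top" or "wrist"; returns a dict with "pixels" (384x512x3 uint8, red, green, blue), "fx", "fy", "cx", "cy" (pixels), "extrinsics" (4x4, takes a point from world to camera coordinates); the wrist camera has in their place "T_tool_cam" (4x4, takes a point from camera to tool coordinates, whose origin is the TCP and whose axes are the tool frame's). Camera axes: x right, y up, looking along -z (the intrinsics and any distortion apply to the point x, -y, -z); pixel columns grow to the right and rows downward; lengths in m; the calibration is good to about 2 mm. A picture is of the moment at which its call begins: read the wrist's pose just before it. There is no depth.
- ticket.hand_in(): hands the job in, once; it reports no verdict.
The state is a dict: "time_s": time; "qpos": joint angles; "joint_vel": joint speeds; "tau": joint torques, N m; "ee_pos": TCP position; "eef_rot": TCP orientation; "force": force on the tool from outside, world axes, zero at the start; "moment": the same for the moment, N m; "grip_width": finger opening in m.
Only numpy, scipy, OpenCV 4.12 (cv2) and the standard library are available. Lean on these libraries where they do the work, as an engineer would, in place of code of your own. Each camera call takes 0.05 s, during which the arm holds its last target.

TASK

The two returned valves have been tested: set the one with the green tag upright and flat in the green-lined nest, and the one with the red tag in the red-lined reject nest, each put down gently, not dropped. The passed valve is to be cleaned for resale, so then open the cleaner bottle: press the blue push-and-turn cap down, twist it anticlockwise (seen from above) while pressed until it is free and lift it off, without pulling the bottle out of its holder. Finish while holding the cap in the gripper, level and straight above the bottle a few centimetres clear of its mouth, and do not disturb the tape roll, the pipe tee or the can.

Things in the scene. Friction and masses are not known exactly. Their poses are not given: they have to be found in the camera images.
- valve_green: PASSED valve with a green tag: black plastic, 0.3 to 0.45 kg. Origin: centre of its underside, z up, x along the straight flow pipe (104 mm long, sockets 44 mm across). Belly 60 mm across, grey bonnet disc 68 mm across at 40 to 50 mm height, dome to 58 mm. Flat tag 30 by 40 mm at x = -64 to -34 mm, 48 mm high. Small screw at x = -15 mm, 70 mm high
- valve_green_coil (a point): where to grip valve_green: point on the axis of its round black solenoid (28 mm across, 58 to 104 mm above the valve's underside, gripped from above in any direction). The point is 88 mm above the underside, at x = +8 mm, y = 0 of the valve; same axes as the valve
- valve_red: REJECTED valve with a red tag; all else, sizes and axes, as valve_green
- valve_red_coil (a point): the same point and axes on valve_red
- nest_green: PASS nest: fixed shallow grey tray, green floor liner and green stripes on its long rims. Outside 136 (its x) by 104 (its y) mm, walls 5 mm thick, 18 mm high; inside 126 by 94 mm, inner floor 5 mm above the bench. Origin: centre of its underside. A valve goes in with its pipe along the nest's x axis, either way round, its underside on the inner floor
- nest_red: REJECT nest: as nest_green, but with red liner and stripes
- bottle: white square cleaner bottle, 80 by 80 mm, body 120 mm high with blue and yellow label, sloping shoulder to 142 mm, neck 28 mm across with lugs, mouth at 172 mm; 0.6 to 1.2 kg. Origin: centre of its underside, 5 mm above the bench, z up. Stands loose with 1.5 mm play in a square steel holder (55 mm high, foot 115 mm) fixed to the bench, which stops it turning, not lifting
- cap: blue ribbed push-and-turn cap, round, 50 mm across, 30 mm high, 40 g, white arrows on top. Origin: centre of its open underside, z up; closed, it is 159 mm above the bottle's underside and the bottle's shoulder 17 mm or more below it. Gripped by its sides from above. Lugs inside lock it under the neck's lugs: unpressed, it neither turns nor lifts
- cap_top (a point): centre of the cap's top, 30 mm above its underside. A spring disc in the cap resists pressing: 6 N at first, about 13 N at its full travel of 6.5 mm; at least 5 mm down is needed to turn. Held down, turn anticlockwise from above: past 55 degrees it is free to come straight up (best about 80; it stops near 130). Clockwise it is blocked
- tape: bystander: white roll of thread tape lying flat, 56 mm across, 19 mm high; leave alone
- tee: bystander: white PVC pipe tee lying on the bench, 76 mm long, 39 mm high; leave alone
- can: bystander: steel can with a purple label and black lid, 68 mm across, 102 mm high; leave alone
Things that resemble listed ones, but are neither listed nor needed, are in the scene too. Of the things that look like the cap, the largest one is meant.

How it is judged:
On the way, in this order (a step that is already met when the one before it is completed fails the run):
1. both valves rest in the nests of their tags' colours, released (horizontal distance between valve_green and nest_green below 0.025 m and z of valve_green in the frame of nest_green between 0.002 and 0.009 m and angle between each of valve_green, valve_red's own z axis and vertical below 0.08 rad and linear speed of each of valve_green, valve_red below 0.03 m/s and contact force between each of the fingers, the arm and valve_green below 0.1 N and horizontal distance between valve_red and nest_red below 0.025 m and z of valve_red in the frame of nest_red between 0.002 and 0.009 m and contact force between each of the fingers, the arm and valve_red below 0.1 N), for 0.2 s.
2. the cap is pressed down on the neck against its spring (z of cap in the frame of bottle below 0.1557 m), for 0.05 s.
3. the cap, turned free, is lifted off the neck in the gripper (z of cap in the frame of bottle above 0.18 m and contact force between the fingers and cap above 0.5 N), for 0.1 s.
At the end, for the whole second after the job is handed in: Each valve flat and untouched in the nest of its colour (25 mm of centre, tilt under 0.08 rad). Bottle in its holder, moved under 10 mm. The gripper holds the cap, still and level (0.25 rad), underside 15 to 128 mm above the mouth, within 30 mm of the bottle's axis, clear of the bottle (all of step 1 and distance of bottle from where it was at the start of the episode below 0.01 m and angle between bottle's own z axis and vertical below 0.08 rad and z of cap in the frame of bottle between 0.187 and 0.3 m and horizontal distance between cap and bottle below 0.03 m and angle between cap's own z axis and vertical below 0.25 rad and linear speed of cap below 0.05 m/s and contact force between the fingers and cap above 0.5 N and contact force between cap and bottle below 0.05 N and height (world z) of cap above 0.185 m); the arm keeps its last pose, push and grip.
It fails at once if the green-tagged valve is dropped (falls faster than 0.7 m/s out of the fingers) or tipped over by more than 0.7 rad ((linear speed of valve_green above 0.7 m/s and contact force between the fingers and valve_green below 0.1 N) or angle between valve_green's own z axis and vertical above 0.7 rad).
It fails at once if the red-tagged valve is dropped (falls faster than 0.7 m/s out of the fingers) or tipped over by more than 0.7 rad ((linear speed of valve_red above 0.7 m/s and contact force between the fingers and valve_red below 0.1 N) or angle between valve_red's own z axis and vertical above 0.7 rad).
It fails at once if the bottle is pulled up in its holder by more than 20 mm or tipped by more than 0.25 rad (distance of bottle from where it was at the start of the episode above 0.02 m or angle between bottle's own z axis and vertical above 0.25 rad).
It fails at once if the tape roll, the pipe tee or the can is moved by more than 30 mm (distance of any of tape, tee, can from where it was at the start of the episode above 0.03 m).
It also fails if it takes over 58 s, if anything falls off the work surface, if the arm or the gripper's body presses on something with over 40 N, if the wrist force passes 120 N, or if a joint passes its speed limit or range.

## Working session

There is one attempt and no reset: what is moved stays moved. The work goes in short steps, Python scripts to look and compute and a tool call to move; the robot and the scene stay as the last step left them, time stands still between calls to the robot, and variables do not carry over. Pictures are saved under pics/ and viewed, and the job is handed in when it is done.

Besides the shell and the picture viewer there is one more tool, called in YAML: its name, and indented under it one key for each argument. step_arm: Moves the arm, as the interface text tells. Its arguments: {"type":"object","properties":{"motion":{"type":"array","items":{"type":"array","items":{"type":"array","items":{"type":"number"}}}},"fingers":{"type":"number"},"squeeze":{"type":"number"}},"required":["motion"]}

```bash
ls; mkdir -p pics
python3 - <<'E'
from station import get_obs,camera,ctrl
import cv2,numpy as np
print(get_obs()); print(ctrl.hold_point_z)
for n in ("scene","top","wrist"):
    c=camera(n); cv2.imwrite(f"pics/{n}0.png",c["pixels"][:,:,::-1])
    np.savez(f"{n}0.npz",**c)
    print(n,{k:(np.round(v,4).tolist() if k!='pixels' else 0) for k,v in c.items()})
E
```

```text
pics
{'time_s': 0.0, 'qpos': array([-1.21462076e+00,  3.00468223e-01,  1.52159878e+00,  8.24425609e-06,
        1.32067793e+00, -6.65905106e-02]), 'joint_vel': array([ 1.08523296e-03,  1.11279962e-03,  9.10908468e-05,  2.71267016e-04,
       -2.25494385e-03,  7.28993662e-04]), 'tau': array([-3.07143000e-04, -5.31807518e+01, -3.52734876e+01,  7.08905468e-02,
        2.45118613e-02, -8.67031895e-05]), 'ee_pos': array([ 0.22555301, -0.50128483,  0.16648044]), 'eef_rot': array([-1.64431676,  1.56964402,  1.92003993]), 'force': array([-0.44995505, -0.88978414,  0.49452498]), 'moment': array([ 0.0176223 , -0.03864061, -0.05274364]), 'grip_width': 0.09384113135147146}
0.0188
scene {'pixels': 0, 'fx': 412.003, 'fy': 412.003, 'cx': 262.6364, 'cy': 200.2258, 'extrinsics': [[0.0299, 0.9995, 0.0142, -0.092], [-0.733, 0.0123, 0.6802, 0.3308], [0.6796, -0.0307, 0.7329, -1.4866], [0.0, 0.0, 0.0, 1.0]]}
top {'pixels': 0, 'fx': 381.1913, 'fy': 381.1913, 'cx': 259.6094, 'cy': 196.7426, 'extrinsics': [[-0.0315, -0.9995, -0.0002, 0.0666], [0.9712, -0.0306, 0.2363, -0.63], [-0.2362, 0.0072, 0.9717, -0.9909], [0.0, 0.0, 0.0, 1.0]]}
wrist {'pixels': 0, 'fx': 309.1875, 'fy': 309.1875, 'cx': 255.1418, 'cy': 190.2381, 'T_tool_cam': [[0.0009, 0.2864, -0.9581, -0.2173], [1.0, -0.001, 0.0006, -0.0002], [-0.0008, -0.9581, -0.2864, -0.0839], [0.0, 0.0, 0.0, 1.0]]}
```

View pics/scene0.png

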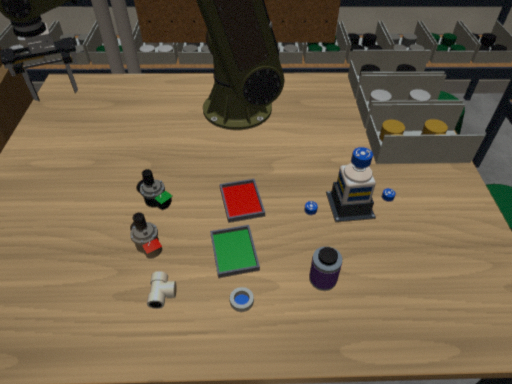

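View pics/top0.png

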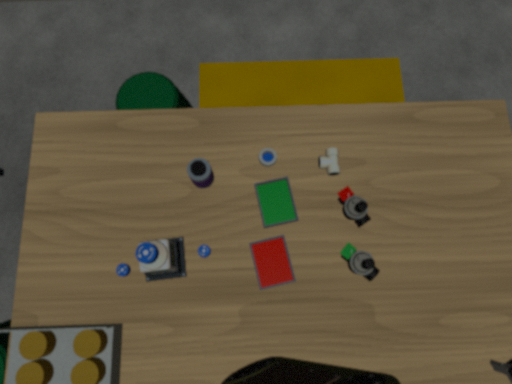

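View pics/wrist0.png

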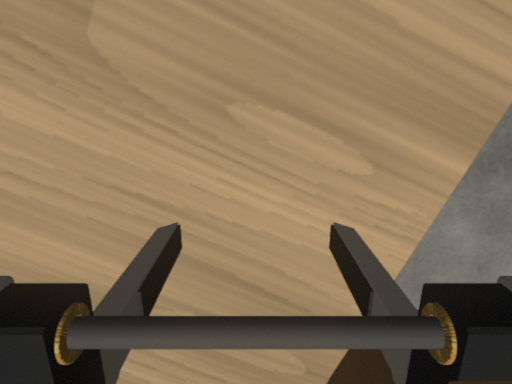

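The scene view shows the valves on the left (red tag near 152,243, green tag near 163,197), the nests in the middle and the bottle with its cap at (361,158). In the top view the tags are at (345,194) and (349,251), and the cap is at (147,252). Next I'll zoom in and measure.

```bash
cat > h.py <<'E'
import numpy as np,cv2
from scipy.spatial.transform import Rotation as R
def load(n): return dict(np.load(n+".npz"))
def TwcFixed(c):
    return np.linalg.inv(c["extrinsics"])
def Twt(o):
    T=np.eye(4);T[:3,:3]=R.from_euler('xyz',o["eef_rot"]).as_matrix();T[:3,3]=o["ee_pos"];return T
def ray(c,u,v,T=None):
    if T is None:T=TwcFixed(c)
    d=T[:3,:3]@np.array([(u-c["cx"])/c["fx"],-(v-c["cy"])/c["fy"],-1.]);return T[:3,3],d
def onz(c,u,v,z,T=None):
    p,d=ray(c,u,v,T);return p+d*(z-p[2])/d[2]
def proj(c,P,T=None):
    if T is None:T=TwcFixed(c)
    q=np.linalg.inv(T)@np.append(P,1);return np.array([c["cx"]-c["fx"]*q[0]/q[2],c["cy"]+c["fy"]*q[1]/q[2]])
def tri(rs):
    A=np.zeros((3,3));b=np.zeros(3)
    for p,d in rs:
        d=d/np.linalg.norm(d);M=np.eye(3)-np.outer(d,d);A+=M;b+=M@p
    x=np.linalg.solve(A,b)
    return x,[np.linalg.norm((np.eye(3)-np.outer(d,d)/(d@d))@(x-p)) for p,d in rs]
def blobs(img,col,minA=8):
    h=cv2.cvtColor(img,cv2.COLOR_RGB2HSV);H,S,V=cv2.split(h)
    m={'red':((H<8)|(H>172))&(S>180)&(V>90),'green':(H>50)&(H<75)&(S>150)&(V>70),'blue':(H>100)&(H<125)&(S>150)&(V>60)}[col].astype(np.uint8)
    n,l,s,ce=cv2.connectedComponentsWithStats(m)
    return [(s[i],ce[i],(l==i).astype(np.uint8)) for i in range(1,n) if s[i][4]>=minA]
E
python3 - <<'E'
from h import *
for n in ("top","scene"):
    c=load(n+"0")
    for col in('red','green','blue'):
        for s,ce,m in blobs(c["pixels"],col):
            r=cv2.minAreaRect(cv2.findContours(m,0,2)[0][0])
            z=.048 if s[4]<400 else .005
            if col=='blue': z=.2
            bx=cv2.boxPoints(r); w=[np.round(onz(c,*p,z)[:2],3).tolist() for p in bx]
            print(n,col,s,np.round(ce,1),np.round(onz(c,*ce,z),4),w)
c=load("top0")["pixels"][:,:,::-1]
a=cv2.resize(c[180:290,330:390],None,fx=5,fy=5,interpolation=cv2.INTER_CUBIC)
b=cv2.resize(c[225:290,110:220],None,fx=4,fy=4,interpolation=cv2.INTER_CUBIC)
o=np.zeros((600,800,3),np.uint8);o[:550,:300]=a;o[:260,320:760]=b
s=load("scene0")["pixels"][:,:,::-1]
d=cv2.resize(s[165:260,125:180],None,fx=3.2,fy=3.2,interpolation=cv2.INTER_CUBIC)
o[270:270+d.shape[0],320:320+d.shape[1]]=d
cv2.imwrite("pics/z1.png",o)
E
```

```text
top red [338 187  15  14 112] [344.8 193.1] [ 0.6415 -0.1989  0.048 ] [[0.642, -0.177], [0.663, -0.209], [0.64, -0.223], [0.619, -0.191]]
top red [ 252  238   40   48 1320] [271.8 261.8] [0.4559 0.0173 0.005 ] [[0.506, 0.074], [0.525, -0.014], [0.407, -0.038], [0.388, 0.048]]
top green [ 257  180   38   45 1201] [275.7 201.8] [ 0.6321 -0.0011  0.005 ] [[0.684, 0.055], [0.703, -0.035], [0.582, -0.056], [0.564, 0.032]]
top green [342 244  13  15 104] [347.4 251.2] [ 0.4754 -0.1922  0.048 ] [[0.471, -0.171], [0.497, -0.196], [0.48, -0.215], [0.454, -0.19]]
top blue [263 153  10   8  60] [267.4 156.5] [0.7055 0.0248 0.2   ] [[0.715, 0.035], [0.715, 0.013], [0.696, 0.013], [0.697, 0.036]]
top blue [138 243  19  20 182] [147.6 252.9] [0.4728 0.3181 0.2   ] [[0.497, 0.342], [0.496, 0.299], [0.451, 0.297], [0.452, 0.34]]
top blue [199 247   4   5  12] [200.4 248.6] [0.4789 0.1926 0.2   ] [[0.476, 0.198], [0.485, 0.192], [0.482, 0.188], [0.473, 0.194]]
top blue [205 248   5   8  23] [206.9 252. ] [0.4705 0.1771 0.2   ] [[0.468, 0.186], [0.48, 0.175], [0.474, 0.169], [0.462, 0.18]]
top blue [1
[... 1191 characters left out ...]
675, 0.053], [0.692, -0.035]]
scene blue [353 148  20  20 206] [361.8 157.4] [0.4988 0.3178 0.2   ] [[0.463, 0.302], [0.464, 0.35], [0.534, 0.336], [0.533, 0.29]]
scene blue [386 189   5   3  12] [387.8 189.8] [0.6104 0.3554 0.2   ] [[0.608, 0.352], [0.608, 0.361], [0.614, 0.36], [0.614, 0.35]]
scene blue [383 190  12  10  57] [388.8 195.4] [0.628  0.3537 0.2   ] [[0.637, 0.336], [0.611, 0.346], [0.618, 0.369], [0.644, 0.359]]
scene blue [306 202  11  12  69] [310.9 207.7] [0.6619 0.1745 0.2   ] [[0.645, 0.165], [0.645, 0.187], [0.677, 0.184], [0.677, 0.162]]
scene blue [235 295  14   9  98] [241.3 298.9] [0.88   0.0244 0.2   ] [[0.872, 0.013], [0.872, 0.037], [0.888, 0.036], [0.888, 0.013]]
```

View pics/z1.png

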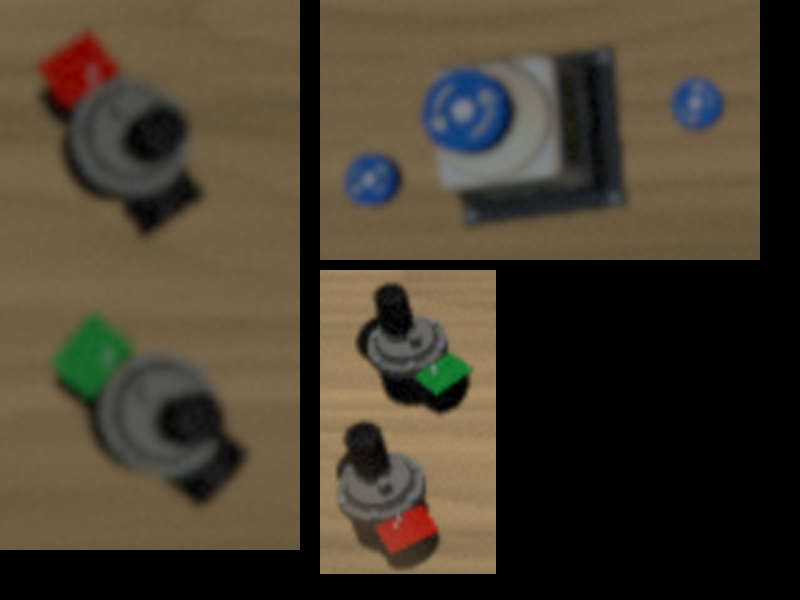

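Run:
```python
from h import *
c=load("top0"); s=load("scene0")
for nm,tag,dz,ct,tg2,ct2 in (("red",(344.8,193.1),(128,137),(162,128),(152,245.6),(365,432)),("green",(347.4,251.2),(161,413),(194,414),(162.9,197),(391,293))):
    f=lambda p:((p[0]+.5)/5-.5+330,(p[1]+.5)/5-.5+180)
    g=lambda p:((p[0]-320+.5)/3.2-.5+125,(p[1]-270+.5)/3.2-.5+165)
    t,e=tri([ray(c,*tag),ray(s,*tg2)])
    d=onz(c,*f(dz),.048);k,e2=tri([ray(c,*f(ct)),ray(s,*g(ct2))])
    print(nm,"tag",t.round(4),np.round(e,4),"disc",d.round(4),"coiltop",k.round(4),np.round(e2,4))
    v=d-t;print(" len",np.hypot(*v[:2]),"yaw",np.degrees(np.arctan2(v[1],v[0])))
for nm,p,q in (("cap",(147.6,252.9),(361.8,157.4)),("redn",(271.8,261.8),(241.3,199)),("grn",(275.7,201.8),(233.6,249.9))):
    x,e=tri([ray(c,*p),ray(s,*q)]);print(nm,x.round(4),np.round(e,4))
for n,cc in(("top",c),("scene",s)):
  for col in('red','green'):
    for st,ce,m in blobs(cc["pixels"],col,400):
        pts=np.argwhere(m)[:,::-1]
        W=np.array([onz(cc,*p,.005)[:2] for p in pts]).astype(np.float32)*1000
        print(n,col,cv2.minAreaRect(W))
```

```text
red tag [ 0.6422 -0.1994  0.0456] [0.0001 0.0001] disc [ 0.5998 -0.2251  0.048 ] coiltop [ 0.5928 -0.229   0.1029] [0.0005 0.0005]
 len 0.04953166279341249 yaw -148.72293673302792
green tag [ 0.4759 -0.1944  0.0428] [0.0011 0.0011] disc [ 0.444  -0.2292  0.048 ] coiltop [ 0.4397 -0.2324  0.1034] [0.0008 0.0008]
 len 0.04720140223412943 yaw -132.4944072165712
cap [0.475  0.3253 0.1787] [0.0011 0.0011]
redn [0.4556 0.0175 0.0094] [0.0001 0.0001]
grn [ 0.6314 -0.0011  0.0076] [0. 0.]
top red ((456.6732482910156, 17.446735382080078), (120.98471069335938, 89.43672180175781), 11.871526718139648)
top green ((632.9910278320312, -0.9820823669433594), (121.76457977294922, 90.1594009399414), 10.828853607177734)
scene red ((449.0428771972656, 17.44189453125), (115.38947296142578, 91.02581024169922), 11.759482383728027)
scene green ((626.7047119140625, -1.3061485290527344), (116.56396484375, 91.2509536743164), 10.671191215515137)
```

```bash
cat >> h.py <<'E'
def yawof(o):
    M=Twt(o)[:3,:3]; return np.degrees(np.arctan2(M[1,1],M[0,1]))
def plan(p,yaw,tgt,tyaw,smax=.05,rmax=9,n=None):
    """rows from (p,yaw of tool y) to target, tool x straight down; shift then turn"""
    p=np.array(p,float);d=np.array(tgt)-p;dy=(tyaw-yaw+90)%180-90
    k=n or max(1,int(np.ceil(max(np.abs(d).max()/smax,abs(dy)/rmax,np.linalg.norm(d)/.06))))
    out=[]
    for i in range(k):
        a=np.radians(yaw+dy*i/k); Y=np.array([np.cos(a),np.sin(a),0]);X=np.array([0,0,-1.]);Z=np.cross(X,Y)
        s=d/k; out.append([round(float(s@X),4),round(float(s@Y),4),round(float(s@Z),4),round(-dy/k,1),0,0])
    return out,yaw+dy
def show(t,r): print(t,len(r),r)
E
python3 - <<'E'
from h import *
from station import get_obs
o=get_obs();print(Twt(o)[:3,:3].round(3),yawof(o))
y=yawof(o)
p=o["ee_pos"]
r,y2=plan(p,y,[.4397,-.2324,.16],-43);show("a",r);print(y2)
E
```

```text
[[-0.     0.41  -0.912]
 [ 0.001 -0.912 -0.41 ]
 [-1.    -0.001 -0.   ]] -65.77659674934432
a 6 [[0.0011, -0.0262, -0.0509, np.float64(-3.8), 0, 0], [0.0011, -0.0228, -0.0526, np.float64(-3.8), 0, 0], [0.0011, -0.0193, -0.054, np.float64(-3.8), 0, 0], [0.0011, -0.0157, -0.0551, np.float64(-3.8), 0, 0], [0.0011, -0.012, -0.056, np.float64(-3.8), 0, 0], [0.0011, -0.0082, -0.0567, np.float64(-3.8), 0, 0]]
-43.0
```

step_arm:
  motion:
    - [[0.001,-0.026,-0.051,-3.8,0,0],[0.001,-0.023,-0.053,-3.8,0,0],[0.001,-0.019,-0.054,-3.8,0,0],[0.001,-0.016,-0.055,-3.8,0,0],[0.001,-0.012,-0.056,-3.8,0,0],[0.001,-0.008,-0.057,-3.8,0,0],[0,0,0,0,0,0],[0,0,0,0,0,0]]
  fingers: 0.094
  squeeze: 30

```text
time_s: 1.15
ee_pos: [0.4402, -0.2325, 0.1609]
eef_rot: [-0.961, 1.57, 3.001]
force: [-0.7, -0.8, -0.3]
grip_width: 0.0941
```

Run:
```python
from h import *
from station import get_obs,camera
o=get_obs();print(o["time_s"],o["ee_pos"],yawof(o))
c=camera("wrist");cv2.imwrite("pics/w1.png",c["pixels"][:,:,::-1]);np.savez("w1.npz",T=Twt(o)@c["T_tool_cam"],**c)
T=Twt(o)@c["T_tool_cam"]
for P in ([.4397,-.2324,.104],[.444,-.2292,.05],[.4759,-.1944,.048]): print(proj(c,P,T))
r,y2=plan(o["ee_pos"],yawof(o),[.4397,-.2324,.069],-43);show("a",r)
```

```text
1.15 [ 0.4401647  -0.23252817  0.16087329] -42.97925400872145
[255.0418583  192.65001514]
[256.00196043 173.47189824]
[255.70396509 129.35785389]
a 2 [[0.0459, -0.0002, 0.0001, np.float64(0.0), 0, 0], [0.0459, -0.0002, 0.0001, np.float64(0.0), 0, 0]]
```

View pics/w1.png

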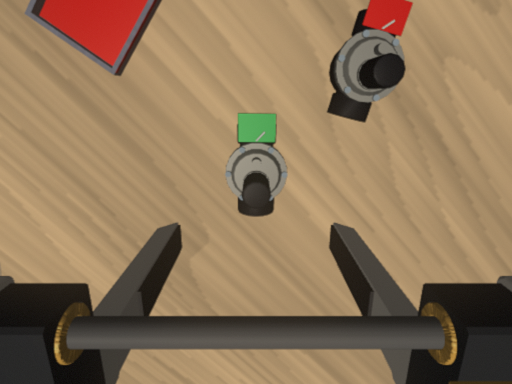

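The wrist view shows the green valve centred at (256,175), with its pipe vertical in the image. That matches the prediction, so I'll descend and grip.

step_arm:
  motion:
    - [[0.046,0,0,0,0,0],[0.046,0,0,0,0,0],[0,0,0,0,0,0]]

```text
time_s: 1.58
ee_pos: [0.4383, -0.2325, 0.0669]
eef_rot: [-1.369, 1.565, 2.591]
force: [-0.5, 1.4, 0.7]
grip_width: 0.0937
```

step_arm:
  motion:
    - [[0,0,0,0,0,0],[0,0,0,0,0,0],[0,0,0,0,0,0],[0,0,0,0,0,0]]
  fingers: 0.0
  squeeze: 35

```text
time_s: 2.08
ee_pos: [0.4406, -0.2325, 0.0696]
eef_rot: [1.796, 1.57, -0.525]
force: [-0.2, -0.3, 0.2]
grip_width: 0.0579
```

step_arm:
  motion:
    - [[0,0,0,0,0,0],[0,0,0,0,0,0],[0,0,0,0,0,0],[0,0,0,0,0,0],[0,0,0,0,0,0]]

```text
time_s: 2.7
ee_pos: [0.4404, -0.2324, 0.069]
eef_rot: [-0.666, 1.571, -2.987]
force: [-0.3, -0.6, -0.1]
grip_width: 0.0071
```

Run:
```python
from h import *
from station import get_obs,camera
o=get_obs();print(o["time_s"],o["ee_pos"],yawof(o),o["grip_width"])
for n in("wrist","top","scene"):
    c=camera(n);cv2.imwrite(f"pics/{n}2.png",c["pixels"][:,:,::-1])
    if n!="wrist": 
        i=c["pixels"][:,:,::-1]; cv2.imwrite(f"pics/{n}2z.png",cv2.resize(i[180:300,300:420] if n=="top" else i[150:260,100:220],None,fx=5,fy=5,interpolation=cv2.INTER_CUBIC))
print(get_obs()["grip_width"])
```

```text
2.7 [ 0.44041761 -0.2323761   0.069042  ] -42.97537785872038 0.007087193437909583
0.0004453521592035381
```

View pics/wrist2.png

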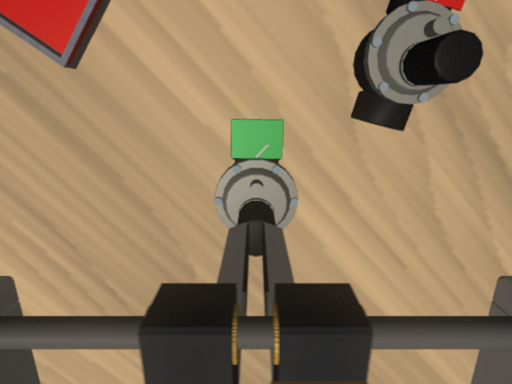

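View pics/scene2z.png

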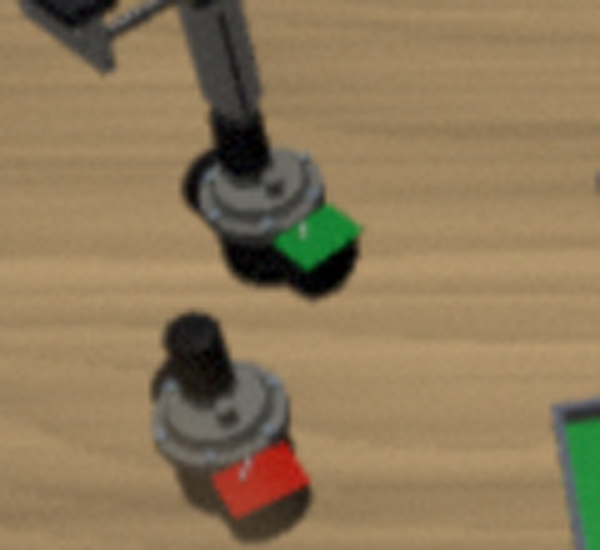

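The fingers closed to 0 without gripping anything. I'll check where the fingertips really are, in both the fixed views and the wrist view.

Run:
```python
from h import *
from station import get_obs
c=load("w1");T=np.array(c["T_tool_cam"])
for P in ([0,.047,0],[0,-.047,0],[0,0,0],[0,.047,-.008],[0,.047,.008],[-.019,0,0]): print(P,proj(c,P,T))
o=get_obs()
for n in("top","scene"):
    c=load(n+"0");print(n,proj(c,o["ee_pos"]),proj(c,o["ee_pos"]+[0,0,.035]),proj(c,[.4397,-.2324,.104]))
# start images: fingertips in scene0 with TCP .2255,-.5013,.1665
s=load("scene0");M=np.array([.41,-.912,0])
for k in(-1,1): print("start tips",proj(s,np.array([.2255,-.5013,.1665])+k*.047*M),proj(load("top0"),np.array([.2255,-.5013,.1665])+k*.047*M))
i=s["pixels"][:,:,::-1]; cv2.imwrite("pics/s0z.png",cv2.resize(i[30:110,0:100],None,fx=6,fy=6,interpolation=cv2.INTER_CUBIC))
```

```text
[0, 0.047, 0] [318.07620688 214.67808389]
[0, -0.047, 0] [192.93879747 214.54833134]
[0, 0, 0] [255.50094199 214.61320081]
[0, 0.047, -0.008] [318.7113458  204.61392419]
[0, 0.047, 0.008] [317.45346585 224.54579174]
[-0.019, 0, 0] [255.51004441 224.53874568]
top [365.11615152 262.97127763] [368.71705772 262.06634459] [368.76043082 262.34862142]
scene [149.53688097 181.23423883] [147.09377598 171.90849739] [147.12115204 171.72876697]
start tips [ 78.25772051 102.44776656] [483.82176705 359.56175021]
start tips [ 44.28468932 110.27950547] [517.52014015 340.64584381]
```

View pics/s0z.png

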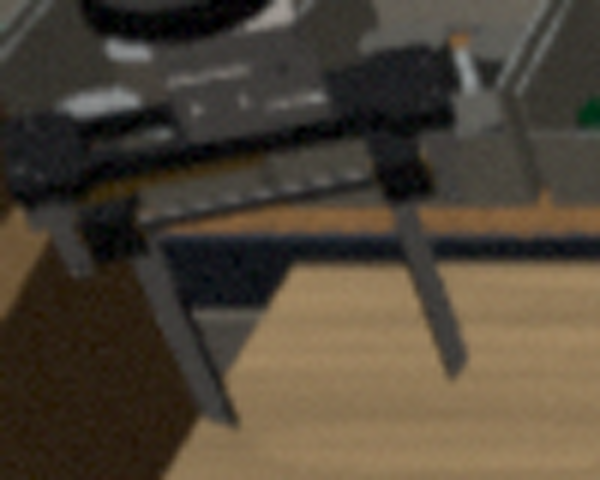

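View pics/top2z.png

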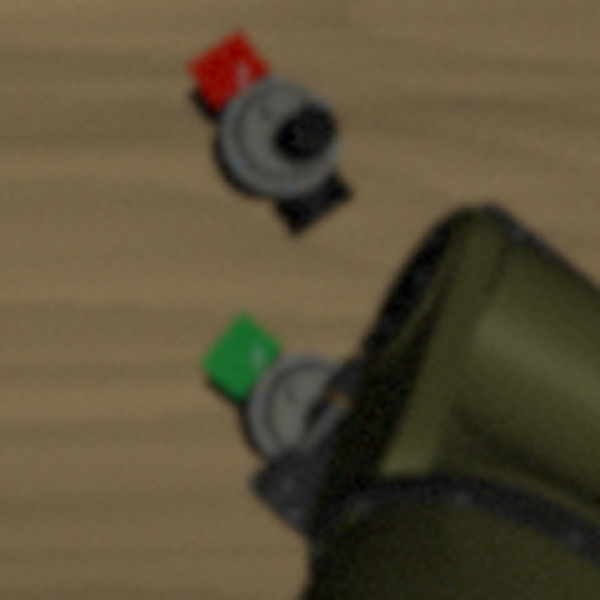

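Two independent views agree. In the wrist image the tips at (180,225) and (331,225) solve to tool x = -39 mm, z = -8 mm. In the start scene image they sit about 10 px above where the stated TCP projects. So the real fingertips are about 39 mm short of the reported TCP, and I closed just above the coil. Nothing moved. I'll reopen and go 38 mm lower.

step_arm:
  motion:
    - [[0,0,0,0,0,0],[0,0,0,0,0,0],[0,0,0,0,0,0],[0,0,0,0,0,0],[0,0,0,0,0,0],[0,0,0,0,0,0]]
  fingers: 0.094

```text
time_s: 3.6
ee_pos: [0.4404, -0.2324, 0.069]
eef_rot: [-1.774, 1.571, 2.189]
force: [-0.2, -0.1, -0.5]
grip_width: 0.0573
```

Run:
```python
from h import *
from station import get_obs,camera
o=get_obs();print(o["time_s"],o["ee_pos"],yawof(o),o["grip_width"])
c=camera("scene");i=c["pixels"][:,:,::-1]; cv2.imwrite("pics/s3z.png",cv2.resize(i[130:230,90:220],None,fx=6,fy=6,interpolation=cv2.INTER_CUBIC))
M=Twt(o)
for y in(-.047,.047):
  for x in(0,-.039): 
    p=proj(c,(M@[x,y,0,1])[:3]);print(x,y,(p-[90,130])*6)
```

```text
3.6 [ 0.44043275 -0.23235341  0.06903503] -42.97401428528303 0.057309205787380045
0 -0.047 [437.92888564 254.96028979]
-0.039 -0.047 [423.95384151 192.46601056]
0 0.047 [272.93884156 362.14048396]
-0.039 0.047 [253.95116449 299.66458269]
```

View pics/s3z.png

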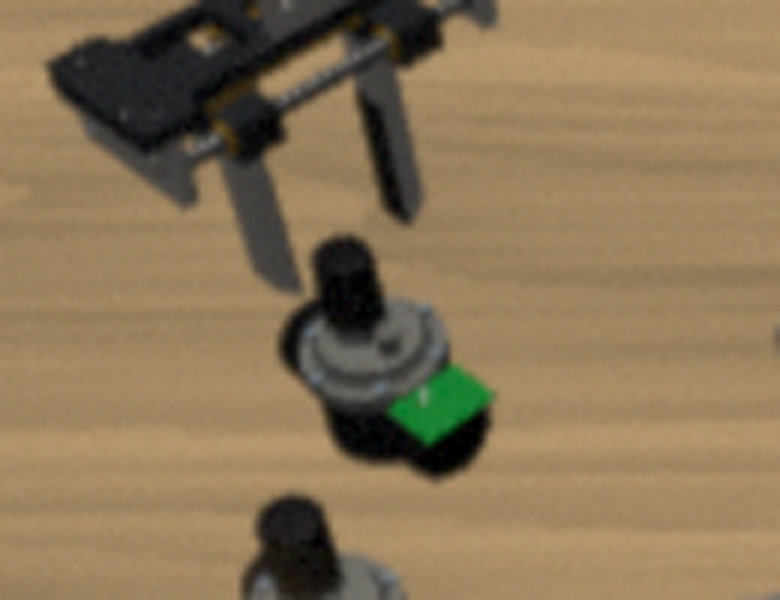

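The scene view confirms it: the fingertips at (297,290) and (410,220) in the zoom match the 39 mm shorter model. Descending.

step_arm:
  motion:
    - [[0.019,0,0,0,0,0],[0.019,0,0,0,0,0],[0,0,0,0,0,0]]

```text
time_s: 4.03
ee_pos: [0.4398, -0.2319, 0.0301]
eef_rot: [-1.386, 1.568, 2.576]
force: [0.5, -0.3, -0.4]
grip_width: 0.0907
```

step_arm:
  motion:
    - [[0,0,0,0,0,0],[0,0,0,0,0,0],[0,0,0,0,0,0],[0,0,0,0,0,0],[0,0,0,0,0,0],[0,0,0,0,0,0],[0,0,0,0,0,0],[0,0,0,0,0,0]]
  fingers: 0.0
  squeeze: 35

```text
time_s: 5.03
ee_pos: [0.4404, -0.2324, 0.031]
eef_rot: [-0.823, 1.571, 3.14]
force: [0.1, -0.8, -0.4]
grip_width: 0.0274
```

Run:
```python
from h import *
r,y=plan([.4404,-.2324,.086],-43,[.624,-.0025,.086],-79.2);show("t",r)
```

```text
t 5 [[0.0, -0.0045, -0.0587, 7.2, 0, 0], [0.0, -0.0119, -0.0576, 7.2, 0, 0], [0.0, -0.019, -0.0557, 7.2, 0, 0], [0.0, -0.0259, -0.0528, 7.2, 0, 0], [0.0, -0.0323, -0.0492, 7.2, 0, 0]]
```

step_arm:
  motion:
    - [[-0.01,0,0,0,0,0],[-0.02,0,0,0,0,0],[-0.025,0,0,0,0,0],[0,0,0,0,0,0]]

```text
time_s: 5.52
ee_pos: [0.4412, -0.2328, 0.0877]
eef_rot: [1.767, 1.568, -0.554]
force: [0.3, -0.5, -3.3]
grip_width: 0.0278
```

Run:
```python
from h import *
from station import get_obs
o=get_obs()
r,y=plan([.4404,-.2324,.086],yawof(o),[.624,-.0025,.086],-79.2,n=8);show("t",r)
```

```text
t 8 [[0.0, -0.0028, -0.0367, np.float64(4.5), 0, 0], [0.0, -0.0057, -0.0363, np.float64(4.5), 0, 0], [0.0, -0.0085, -0.0358, np.float64(4.5), 0, 0], [0.0, -0.0113, -0.035, np.float64(4.5), 0, 0], [0.0, -0.0141, -0.034, np.float64(4.5), 0, 0], [0.0, -0.0167, -0.0328, np.float64(4.5), 0, 0], [0.0, -0.0192, -0.0313, np.float64(4.5), 0, 0], [0.0, -0.0216, -0.0297, np.float64(4.5), 0, 0]]
```

step_arm:
  motion:
    - [[0,-0.003,-0.037,4.5,0,0],[0,-0.006,-0.036,4.5,0,0],[0,-0.008,-0.036,4.5,0,0],[0,-0.011,-0.035,4.5,0,0],[0,-0.014,-0.034,4.5,0,0],[0,-0.017,-0.033,4.5,0,0],[0,-0.019,-0.031,4.5,0,0],[0,-0.022,-0.03,4.5,0,0],[0,0,0,0,0,0],[0,0,0,0,0,0]]

```text
time_s: 6.78
ee_pos: [0.6233, -0.0022, 0.0849]
eef_rot: [-0.168, 1.569, -3.116]
force: [-0.1, -0.1, -3.8]
grip_width: 0.0275
```

Run:
```python
from h import *
from station import get_obs,camera
o=get_obs();print(o["time_s"],o["ee_pos"],yawof(o),o["grip_width"],o["force"])
c=camera("wrist");cv2.imwrite("pics/w4.png",c["pixels"][:,:,::-1])
```

```text
6.775 [ 0.62327746 -0.00218865  0.08491494] -78.93034523384159 0.027478558972907276 [-0.08333116 -0.10566857 -3.84289923]
```

View pics/w4.png

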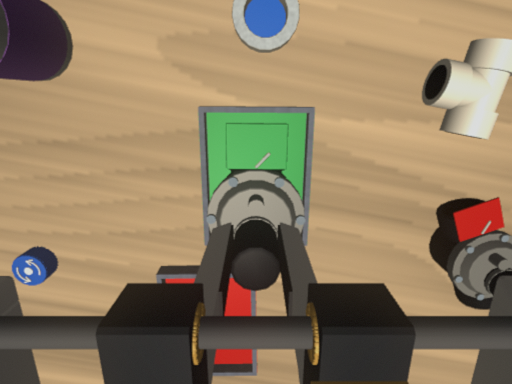

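The green valve hangs level and square over the green nest, whose rims are at columns 200 and 313. Lowering.

step_arm:
  motion:
    - [[0.015,0,0,0,0,0],[0.015,0,0,0,0,0],[0.01,0,0,0,0,0],[0.004,0,0,0,0,0],[0.002,0,0,0,0,0],[0,0,0,0,0,0],[0,0,0,0,0,0]]

```text
time_s: 7.7
ee_pos: [0.6242, -0.0019, 0.0404]
eef_rot: [2.858, 1.57, -0.091]
force: [0.4, 0.0, -3.1]
grip_width: 0.0278
```

step_arm:
  motion:
    - [[0.002,0,0,0,0,0],[0.001,0,0,0,0,0],[0.001,0,0,0,0,0],[0,0,0,0,0,0]]

```text
time_s: 8.2
ee_pos: [0.624, -0.0019, 0.0361]
eef_rot: [2.78, 1.571, -0.17]
force: [-0.7, -0.9, -2.9]
grip_width: 0.0276
```

step_arm:
  motion:
    - [[0.001,0,0,0,0,0],[0,0,0,0,0,0]]

```text
time_s: 8.45
ee_pos: [0.6243, -0.002, 0.036]
eef_rot: [2.816, 1.57, -0.133]
force: [-3.7, -0.7, 6.5]
grip_width: 0.0273
```

step_arm:
  motion:
    - [[0,0,0,0,0,0],[0,0,0,0,0,0],[0,0,0,0,0,0],[0,0,0,0,0,0],[-0.004,0,0,0,0,0],[-0.02,0,0,0,0,0],[-0.03,0,0,0,0,0],[0,0,0,0,0,0]]
  fingers: 0.08

```text
time_s: 9.45
ee_pos: [0.6256, -0.002, 0.0928]
eef_rot: [2.884, 1.565, -0.065]
force: [-0.1, -0.8, -0.4]
grip_width: 0.08
```

Run:
```python
from h import *
from station import get_obs,camera
o=get_obs();print(o["time_s"],o["ee_pos"],yawof(o),o["grip_width"],o["force"])
c=camera("wrist");cv2.imwrite("pics/w5.png",c["pixels"][:,:,::-1])
r,y=plan(o["ee_pos"],yawof(o),[.5928,-.229,.093],-59);show("t",r)
```

```text
9.45 [ 0.62555146 -0.00198466  0.09277706] -78.97468636298309 0.08000140342869093 [-0.09343017 -0.81121208 -0.36776299]
t 5 [[-0.0, 0.0433, 0.0151, np.float64(-4.0), 0, 0], [-0.0, 0.0422, 0.0181, np.float64(-4.0), 0, 0], [-0.0, 0.0408, 0.021, np.float64(-4.0), 0, 0], [-0.0, 0.0392, 0.0238, np.float64(-4.0), 0, 0], [-0.0, 0.0375, 0.0265, np.float64(-4.0), 0, 0]]
```

View pics/w5.png

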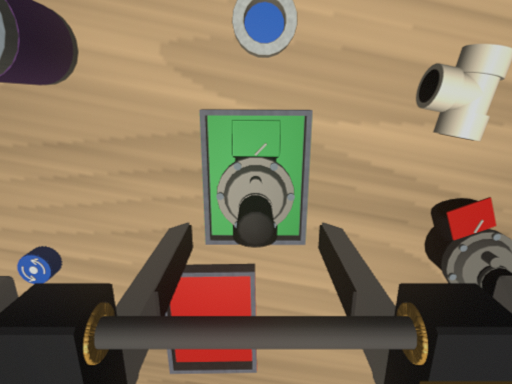

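The green valve sits flat and centred in its nest. Next, the red valve.

step_arm:
  motion:
    - [[0,0.043,0.015,-4,0,0],[0,0.042,0.018,-4,0,0],[0,0.041,0.021,-4,0,0],[0,0.039,0.024,-4,0,0],[0,0.038,0.027,-4,0,0],[0,0,0,0,0,0],[0,0,0,0,0,0]]

```text
time_s: 10.38
ee_pos: [0.5907, -0.2286, 0.0885]
eef_rot: [-1.157, 1.57, 2.526]
force: [-0.2, -0.0, -0.4]
grip_width: 0.0804
```

Run:
```python
from h import *
from station import get_obs,camera
o=get_obs();print(o["time_s"],o["ee_pos"],yawof(o),o["grip_width"],o["force"])
c=camera("wrist");cv2.imwrite("pics/w6.png",c["pixels"][:,:,::-1])
T=Twt(o)@c["T_tool_cam"]
for P in ([.5928,-.229,.104],[.5998,-.2251,.05],[.6422,-.1994,.048]): print(proj(c,P,T))
r,y=plan(o["ee_pos"],yawof(o),[.5928,-.229,.031],-59);show("t",r)
```

```text
10.375 [ 0.59071888 -0.22856247  0.08852937] -59.0208684443139 0.08040341905107408 [-0.21884262 -0.00831937 -0.41907146]
[257.61415644 220.37857471]
[257.57914377 187.91130757]
[257.49513593 129.30675792]
t 2 [[0.0288, 0.0007, -0.0008, np.float64(-0.0), 0, 0], [0.0288, 0.0007, -0.0008, np.float64(-0.0), 0, 0]]
```

View pics/w6.png

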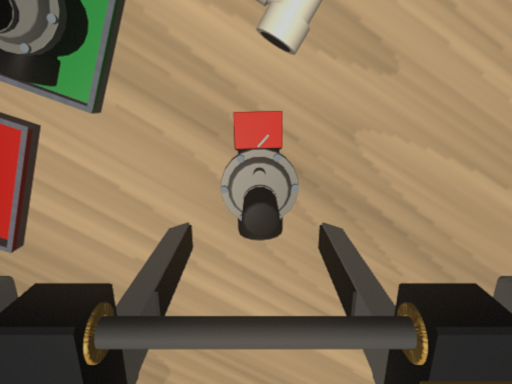

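The red valve is centred and aligned, with the tag at (258,130) against a predicted (257.5,129.3). Descending and gripping.

step_arm:
  motion:
    - [[0.028,0.001,-0.001,0,0,0],[0.028,0,-0.001,0,0,0],[0.001,0,0,0,0,0],[0,0,0,0,0,0]]

```text
time_s: 10.92
ee_pos: [0.5938, -0.2286, 0.0332]
eef_rot: [2.205, 1.57, -0.394]
force: [0.3, -0.4, 0.6]
grip_width: 0.0801
```

step_arm:
  motion:
    - [[0,0,0,0,0,0],[0,0,0,0,0,0],[0,0,0,0,0,0],[0,0,0,0,0,0],[0,0,0,0,0,0],[0,0,0,0,0,0],[0,0,0,0,0,0]]
  fingers: 0.0

```text
time_s: 11.8
ee_pos: [0.5931, -0.2291, 0.032]
eef_rot: [-0.292, 1.571, -2.892]
force: [-0.7, 0.1, -1.8]
grip_width: 0.0274
```

Run:
```python
from h import *
from station import get_obs
o=get_obs();print(o["time_s"],o["ee_pos"],yawof(o),o["grip_width"],o["force"])
e=o["ee_pos"]
# target: valve yaw 11.9+180 from -149 => turn -19.1 ; coil offset 8mm
a=np.radians(191.9); t=np.array([.4562+.008*np.cos(a),.0174+.008*np.sin(a)])
print(t)
off=e[:2]-[.5928,-.229];print("off",off)
r,y=plan([e[0],e[1],.09],yawof(o),[*t,.09],-59-19.1,n=8);show("t",r);print(y)
```

```text
11.8 [ 0.59309175 -0.2290851   0.03195185] -58.97382351066104 0.027402778722931544 [-0.71981109  0.07202909 -1.76522671]
[0.44837193 0.01575037]
off [ 2.91751080e-04 -8.51008883e-05]
t 8 [[0.0, -0.0356, -0.0003, np.float64(2.4), 0, 0], [0.0, -0.0355, 0.0012, np.float64(2.4), 0, 0], [0.0, -0.0354, 0.0027, np.float64(2.4), 0, 0], [0.0, -0.0353, 0.0042, np.float64(2.4), 0, 0], [0.0, -0.0351, 0.0056, np.float64(2.4), 0, 0], [0.0, -0.0348, 0.0071, np.float64(2.4), 0, 0], [0.0, -0.0345, 0.0085, np.float64(2.4), 0, 0], [0.0, -0.0341, 0.01, np.float64(2.4), 0, 0]]
-78.1
```

step_arm:
  motion:
    - [[-0.01,0,0,0,0,0],[-0.02,0,0,0,0,0],[-0.025,0,0,0,0,0],[0,0,0,0,0,0]]

```text
time_s: 12.3
ee_pos: [0.5943, -0.2295, 0.09]
eef_rot: [2.184, 1.566, -0.416]
force: [-0.5, 0.2, -3.1]
grip_width: 0.0274
```

step_arm:
  motion:
    - [[0,-0.036,0,2.4,0,0],[0,-0.036,0.001,2.4,0,0],[0,-0.035,0.003,2.4,0,0],[0,-0.035,0.004,2.4,0,0],[0,-0.035,0.006,2.4,0,0],[0,-0.035,0.007,2.4,0,0],[0,-0.034,0.009,2.4,0,0],[0,-0.034,0.01,2.4,0,0],[0,0,0,0,0,0],[0,0,0,0,0,0]]

```text
time_s: 13.55
ee_pos: [0.4479, 0.0148, 0.087]
eef_rot: [2.41, 1.571, -0.524]
force: [0.3, -0.2, -3.5]
grip_width: 0.0277
```

Run:
```python
from h import *
from station import get_obs,camera
o=get_obs();print(o["time_s"],o["ee_pos"],yawof(o),o["grip_width"],o["force"])
c=camera("wrist");cv2.imwrite("pics/w7.png",c["pixels"][:,:,::-1])
```

```text
13.55 [0.44793239 0.01481892 0.08700373] -78.13983940649406 0.027675395396529485 [ 0.28264822 -0.23804277 -3.50572648]
```

View pics/w7.png

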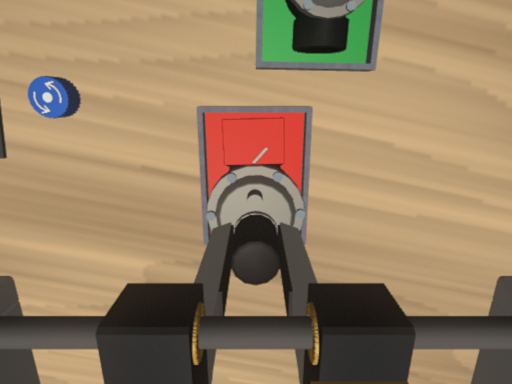

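The red valve is square and centred over the red nest. Lowering gently; contact is expected at about z = 0.036 to 0.037.

step_arm:
  motion:
    - [[0.015,0,0,0,0,0],[0.015,0,0,0,0,0],[0.01,0,0,0,0,0],[0.005,0,0,0,0,0],[0.002,0,0,0,0,0],[0.001,0,0,0,0,0],[0,0,0,0,0,0],[0,0,0,0,0,0]]

```text
time_s: 14.6
ee_pos: [0.4479, 0.0151, 0.0393]
eef_rot: [2.865, 1.57, -0.07]
force: [0.3, 0.6, -4.4]
grip_width: 0.0273
```

step_arm:
  motion:
    - [[0.001,0,0,0,0,0],[0.001,0,0,0,0,0],[0,0,0,0,0,0]]

```text
time_s: 14.98
ee_pos: [0.4477, 0.0151, 0.037]
eef_rot: [-0.31, 1.571, 3.038]
force: [-0.1, 0.6, -2.7]
grip_width: 0.028
```

step_arm:
  motion:
    - [[0.001,0,0,0,0,0],[0,0,0,0,0,0]]

```text
time_s: 15.22
ee_pos: [0.448, 0.015, 0.0368]
eef_rot: [2.715, 1.57, -0.221]
force: [-4.7, 0.1, 8.8]
grip_width: 0.0276
```

step_arm:
  motion:
    - [[0,0,0,0,0,0],[0,0,0,0,0,0],[0,0,0,0,0,0],[0,0,0,0,0,0],[-0.004,0,0,0,0,0],[-0.03,0,0,0,0,0],[-0.05,0,0,0,0,0],[-0.06,0,0,0,0,0],[-0.06,0,0,0,0,0],[0,0,0,0,0,0]]
  fingers: 0.09

```text
time_s: 16.48
ee_pos: [0.4492, 0.0151, 0.2443]
eef_rot: [2.89, 1.563, -0.045]
force: [0.5, -0.4, -0.9]
grip_width: 0.0899
```

Run:
```python
from h import *
from station import get_obs,camera
o=get_obs();print(o["time_s"],o["ee_pos"],yawof(o),o["grip_width"],o["force"])
c=camera("wrist");cv2.imwrite("pics/w8.png",c["pixels"][:,:,::-1])
# cap top circle center from top image
t=load("top0");print(onz(t,145.9,252,.194),onz(load("scene0"),361.8,154.5,.194))
r,y=plan(o["ee_pos"],yawof(o),[.475,.315,.24],-70);show("t",r)
```

```text
16.475 [0.44919847 0.01505686 0.24432293] -78.17294736634989 0.08987645501038996 [ 0.50441264 -0.42432746 -0.91411793]
[0.4755529  0.32392289 0.194     ] [0.48117285 0.32231987 0.194     ]
t 6 [[0.0007, -0.048, -0.0145, np.float64(-1.4), 0, 0], [0.0007, -0.0477, -0.0156, np.float64(-1.4), 0, 0], [0.0007, -0.0473, -0.0167, np.float64(-1.4), 0, 0], [0.0007, -0.0469, -0.0178, np.float64(-1.4), 0, 0], [0.0007, -0.0465, -0.019, np.float64(-1.4), 0, 0], [0.0007, -0.046, -0.0201, np.float64(-1.4), 0, 0]]
```

View pics/w8.png

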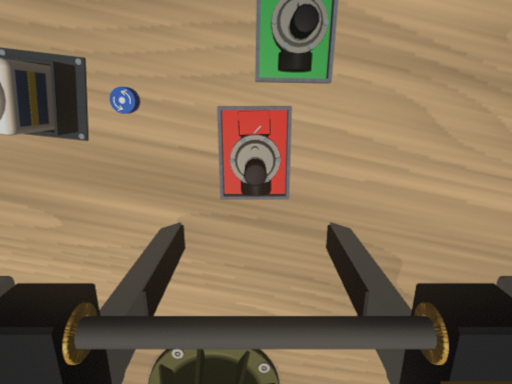

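Both valves sit squarely in their nests. Moving over the bottle.

step_arm:
  motion:
    - [[0,-0.048,-0.015,-1.4,0,0],[0,-0.048,-0.016,-1.4,0,0],[0,-0.047,-0.017,-1.4,0,0],[0,-0.047,-0.018,-1.4,0,0],[0,-0.046,-0.019,-1.4,0,0],[0,-0.046,-0.02,-1.4,0,0],[0,0,0,0,0,0],[0,0,0,0,0,0]]

```text
time_s: 17.52
ee_pos: [0.4742, 0.3144, 0.2387]
eef_rot: [0.245, 1.569, -2.543]
force: [0.5, -0.1, 0.6]
grip_width: 0.0898
```

Run:
```python
from h import *
from station import get_obs,camera
o=get_obs();print(o["time_s"],o["ee_pos"],yawof(o),o["grip_width"],o["force"],o["qpos"])
c=camera("wrist");cv2.imwrite("pics/w9.png",c["pixels"][:,:,::-1])
np.savez("w9.npz",T=Twt(o)@c["T_tool_cam"],**c)
T=Twt(o)@c["T_tool_cam"]
print(proj(c,[.4755,.324,.194],T),proj(c,[.5005,.324,.194],T))
for s,ce,m in blobs(c["pixels"],'blue',50): print(s,ce)
```

```text
17.525 [0.4741561  0.31438726 0.23874606] -69.78102807067238 0.08978807445669242 [ 0.45221225 -0.07312857  0.59881427] [ 5.21205125e-01  3.01460685e-01  1.35376114e+00 -1.67603973e-04
  1.48853796e+00  1.73912833e+00]
[245.87578089 191.17196314] [255.66856678 165.19247703]
[154 134  23  13 126] [164.38888889 139.3015873 ]
[155 145  23  13 111] [166.82882883 152.05405405]
[315 159  24  23 243] [326.25514403 169.67078189]
[ 218  164   54   52 1568] [244.57334184 188.84821429]
```

View pics/w9.png

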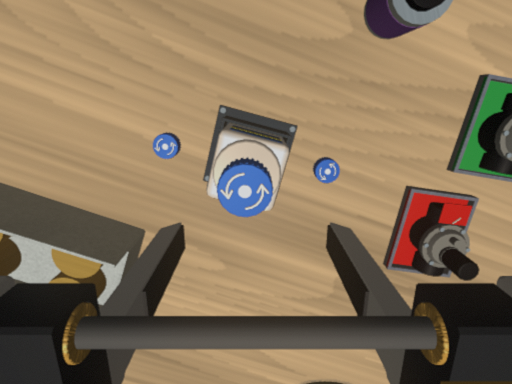

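The cap's top hub is at (245,191) against a predicted (245.9,191.2), so the cap axis is at about (0.475, 0.325) with its top at 0.194. Computing the descent.

Run:
```python
from h import *
from station import get_obs
o=get_obs()
r,y=plan(o["ee_pos"],yawof(o),[.4752,.3248,.21],-69.8,n=1);show("t",r)
```

```text
t 1 [[0.0293, -0.0098, -0.0045, np.float64(-0.0), 0, 0]]
```

step_arm:
  motion:
    - [[0.01,-0.01,-0.004,0,0,0],[0.015,0,0,0,0,0],[0.03,0,0,0,0,0],[0.03,0,0,0,0,0],[0.015,0,0,0,0,0],[0.01,0,0,0,0,0],[0,0,0,0,0,0],[0,0,0,0,0,0]]

```text
time_s: 18.58
ee_pos: [0.4752, 0.326, 0.1309]
eef_rot: [-2.958, 1.569, 0.537]
force: [-0.3, -0.3, 0.3]
grip_width: 0.09
```

Run:
```python
from h import *
from station import get_obs,camera
o=get_obs();print(o["time_s"],o["ee_pos"],yawof(o),o["grip_width"],o["force"])
c=camera("wrist");a=c["pixels"][:,:,::-1]
s=camera("scene");b=cv2.resize(s["pixels"][100:230,300:430,::-1],(384,384),interpolation=cv2.INTER_CUBIC)
cv2.imwrite("pics/w10.png",cv2.resize(np.hstack([a,b]),(784,336)))
```

```text
18.575 [0.47516593 0.32597846 0.13090045] -69.77765329083874 0.09002276186839356 [-0.30809888 -0.31668226  0.34641737]
```

View pics/w10.png

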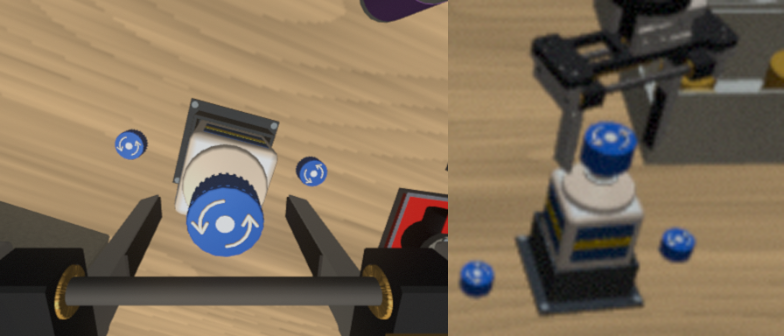

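Run:
```python
from h import *
from station import get_obs,camera
o=get_obs();c=camera("wrist");T=Twt(o)@c["T_tool_cam"]
h=c["pixels"][200:310,200:320]; m=((h.min(2)>150)).astype(np.uint8)
n,l,s,ce=cv2.connectedComponentsWithStats(m)
for i in range(1,n):
    if s[i][4]>30: 
        uv=ce[i]+[200,200];p=onz(c,*uv,.194,T);print(s[i],uv,p,(np.linalg.inv(Twt(o))@np.append(p,1))[:3])
```

```text
[  1   0  40  45 771] [214.38132296 218.89753567] [0.4878069  0.35419677 0.194     ] [-0.06312625 -0.02211293 -0.02176295]
[ 71   0  33  33 430] [293.68139535 210.55813953] [0.50692907 0.31618676 0.194     ] [-0.06313044  0.02016405 -0.02656661]
[104   0   6  12  35] [306.68571429 203.6       ] [0.51292056 0.31124002 0.194     ] [-0.06312704  0.02687701 -0.03047869]
[ 19  29  38  39 277] [233.94223827 248.5198556 ] [0.4748775  0.33862223 0.194     ] [-0.06315135 -0.01196812 -0.00424674]
[ 46  47  22  19 330] [256.83636364 255.99090909] [0.47495657 0.32518373 0.194     ] [-0.06316035  0.00066922  0.0003246 ]
[ 58  46  38  37 266] [280.22932331 262.65789474] [0.4756034  0.31146387 0.194     ] [-0.0631689   0.01376684  0.00446043]
```

The hub is 0.7 mm from the grip axis, which is good. Closing on the cap.

step_arm:
  motion:
    - [[0,0,0,0,0,0],[0,0,0,0,0,0],[0,0,0,0,0,0],[0,0,0,0,0,0],[0,0,0,0,0,0],[0,0,0,0,0,0],[0,0,0,0,0,0]]
  fingers: 0.0
  squeeze: 55

```text
time_s: 19.6
ee_pos: [0.4749, 0.3257, 0.1301]
eef_rot: [2.296, 1.571, -0.493]
force: [0.7, -0.8, 1.2]
grip_width: 0.049
```

step_arm:
  motion:
    - [[0.002,0,0,0,0,0],[0.002,0,0,0,0,0],[0.001,0,0,0,0,0],[0,0,0,0,0,0],[0,0,0,0,0,0]]

```text
time_s: 20.23
ee_pos: [0.4752, 0.3258, 0.1261]
eef_rot: [-3.125, 1.569, 0.369]
force: [-2.4, -3.5, 9.3]
grip_width: 0.0487
```

step_arm:
  motion:
    - [[0.001,0,0,0,0,0],[0.001,0,0,0,0,0],[0,0,0,0,0,0],[0,0,0,0,0,0]]

```text
time_s: 20.72
ee_pos: [0.4752, 0.3259, 0.1243]
eef_rot: [-3.097, 1.569, 0.397]
force: [-2.2, -3.7, 12.1]
grip_width: 0.0491
```

The press force fits the spring at about 5.8 mm. Turning anticlockwise, which is negative about tool x.

step_arm:
  motion:
    - [[0.0005,0,0,-3,0,0],[0,0,0,-6,0,0],[0,0,0,-8,0,0],[0,0,0,-8,0,0],[0,0,0,0,0,0]]

```text
time_s: 21.35
ee_pos: [0.4755, 0.3264, 0.1241]
eef_rot: [2.975, 1.568, 0.625]
force: [0.1, 0.2, 11.7]
grip_width: 0.0487
```

Run:
```python
from h import *
from station import get_obs,camera
o=get_obs();print(o["time_s"],o["ee_pos"],yawof(o),o["grip_width"],o["force"],o["moment"])
c=camera("wrist");a=c["pixels"][:,:,::-1]
cv2.imwrite("pics/w11.png",a)
```

```text
21.35 [0.47553128 0.32642063 0.12409464] -44.65134014346828 0.0486784851761265 [ 0.05924415  0.21315191 11.67610949] [-0.08579356  0.02681166  0.07334473]
```

View pics/w11.png

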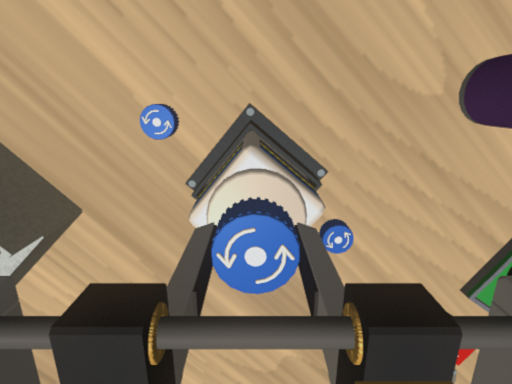

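The arrows keep their place relative to the gripper while the bottle and holder appear rotated, so the cap is turning with the fingers. Another 57° to go.

step_arm:
  motion:
    - [[0,0,0,-8,0,0],[0,0,0,-8,0,0],[0,0,0,-8,0,0],[0,0,0,-8,0,0],[0,0,0,-8,0,0],[0,0,0,-8,0,0],[0,0,0,-6,0,0],[0,0,0,-3,0,0],[0,0,0,0,0,0],[0,0,0,0,0,0]]

```text
time_s: 22.65
ee_pos: [0.4754, 0.3265, 0.1241]
eef_rot: [2.032, 1.568, 0.675]
force: [-0.6, 0.1, 11.9]
grip_width: 0.0487
```

Run:
```python
from h import *
from station import get_obs,camera
o=get_obs();print(o["time_s"],o["ee_pos"],yawof(o),o["grip_width"],o["force"],o["moment"])
c=camera("wrist");a=c["pixels"][:,:,::-1]
cv2.imwrite("pics/w12.png",a)
```

```text
22.65 [0.47544858 0.3264966  0.12409798] 12.233549449663741 0.04872500609373605 [-0.57129744  0.09022818 11.93565333] [-0.07935662  0.06109002 -0.00208467]
```

View pics/w12.png

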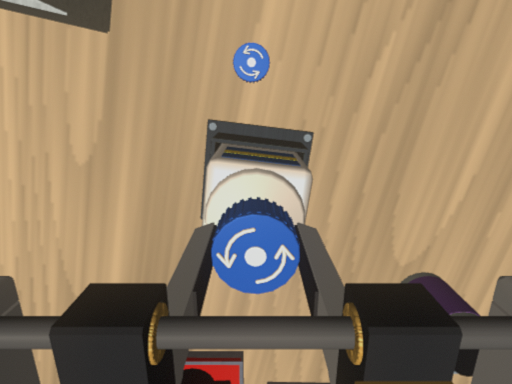

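The cap has turned 82° with no slip. Lifting slowly at first and watching the force.

step_arm:
  motion:
    - [[-0.003,0,0,0,0,0],[-0.004,0,0,0,0,0],[-0.004,0,0,0,0,0],[0,0,0,0,0,0]]

```text
time_s: 23.2
ee_pos: [0.4746, 0.3258, 0.1335]
eef_rot: [-1.886, 1.571, 3.04]
force: [-0.8, 0.3, 0.8]
grip_width: 0.0489
```

No pull on the bottle, so the cap is free. Raising it.

step_arm:
  motion:
    - [[-0.006,0,0,0,0,0],[-0.012,0,0,0,0,0],[-0.015,0,0,0,0,0],[-0.012,0,0,0,0,0],[-0.006,0,0,0,0,0],[-0.003,0,0,0,0,0],[0,0,0,0,0,0],[0,0,0,0,0,0],[0,0,0,0,0,0],[0,0,0,0,0,0]]

```text
time_s: 24.45
ee_pos: [0.4748, 0.3257, 0.1874]
eef_rot: [-1.286, 1.571, -2.643]
force: [0.1, 0.0, -0.4]
grip_width: 0.0487
```

Run:
```python
from h import *
from station import get_obs,camera
o=get_obs();print(o["time_s"],o["ee_pos"],yawof(o),o["grip_width"],o["force"],np.abs(o["joint_vel"]).max())
a=camera("scene")["pixels"][:,:,::-1]
t=camera("top")["pixels"][:,:,::-1]
w=camera("wrist")["pixels"][:,:,::-1]
A=cv2.resize(a[90:310,120:420],(560,410),interpolation=cv2.INTER_CUBIC)
o2=np.zeros((600,800,3),np.uint8);o2[:410,:560]=A
o2[410:600,:253]=cv2.resize(t,(253,190));o2[410:600,260:513]=cv2.resize(w,(253,190))
cv2.imwrite("pics/f.png",o2)
T=load("top0");
```

```text
24.45 [0.47476667 0.32574349 0.18740594] 12.222307788884473 0.04865961719593221 [ 0.12091584  0.03279705 -0.38045231] 0.0019224399299950265
```

View pics/f.png

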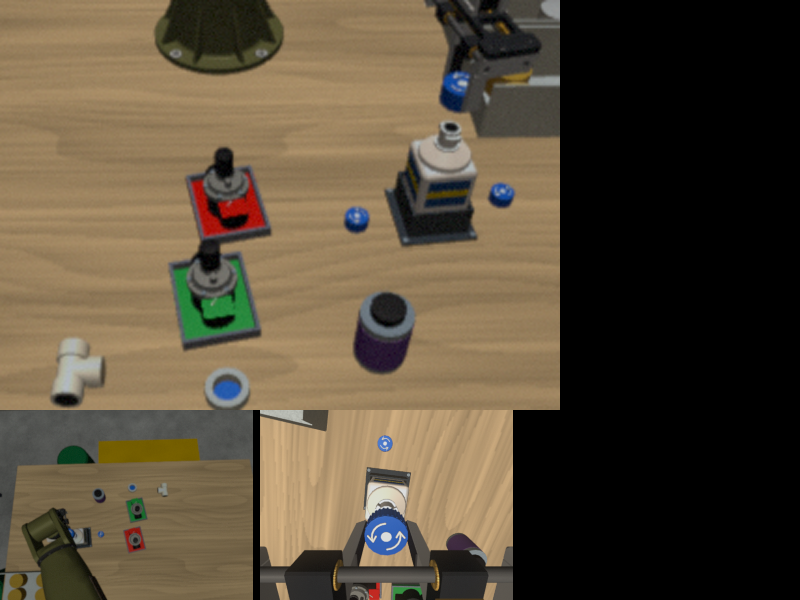

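The view shows the cap held level above the open bottle. The bottle is in its holder, both valves are in their nests and the bystanders are in place. Handing in.

```bash
python3 -c "
from station import ticket;print(ticket.hand_in())"
```

```text
the job is handed in; nothing more can be done
None
```

The job is done and handed in at about 24.5 s of robot time; no verdict was reported. The green-tagged valve is in the green nest and the red-tagged one in the red nest. I opened the bottle, and the gripper is holding the cap above it.

**What I did:**
- **Valves:** Each was gripped by its coil, lowered until first contact (6.5 N and 8.8 N at touchdown) and then released.
- **Cap:** I pressed it about 6 mm down (12 N, which fits the spring), turned it 82° anticlockwise without slip, and lifted it off with no pull on the bottle.

**Last checks:**
- **Cap:** It is held level at 48.7 mm opening and still, with its axis about 1 mm from where it started. By the arm's travel, its underside is about 45 mm above the mouth.
- **Scene:** In the pictures both valves look upright and centred in their nests, the bottle is in its holder, and the tape, tee and can look unmoved. I judged this by eye and did not re-measure positions at the end.

**What disagreed:** The real fingertips are about 39 mm short of the stated TCP. My first grasp of the green valve therefore closed on air just above the coil and moved nothing. I measured the offset in the wrist and scene views and allowed for it in every move after that.

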